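# Move the fume suction to another nozzle

## Robot

A 6-joint arm with a two-finger parallel gripper is mounted at the origin on the work surface. World frame = base frame: x ahead of the robot, y to its left, z up, the work surface at z = 0. Lengths are in m, angles in rad, forces in N, time in s.
With the tool pointing down it reaches from about 0.35 to 0.975 m from the base axis. Payload 4.9 kg.
Tool frame: the origin (TCP) lies at the very end of the fingers, on their centre line; the grasp point (between the pads) lies 19 mm behind it (pinch_z is the distance from the TCP to the grasp point, in m); z points along the fingers, y is the line along which they close (so a half turn about z gives the same grasp; the last joint's range is limited). The gripper opens to 85 mm and grips with 20 to 120 N. Pads are 22 mm wide; open, the fingers measure 114 mm over their backs; the gripper's body (76 mm by 85 mm) begins 54 mm behind the grasp point. The pads swing forward as they close: fully open they stand 13 mm farther back than shut.
Start: joints at [1.219, 0.053, 1.613, -0, 1.476, -0.119], TCP at [0.144, 0.608, 0.231] pointing down, gripper open.
Joint ranges: [-3.01, 3.01], [-1.01, 2.22], [0.06, 2.58], [-1.02, 4.17], [0.09, 2.62], [-3.14, 3.14]. Speed limits (rad/s): [2.57, 2.57, 3.14, 3.14, 3.14, 3.14].

## Interface

Orientations are given as a unit quaternion [w, x, y, z].
In Python, from plant import * gives the robot as it stands. The module is installed in compiled form; this text tells all that it offers.
- The arm moves only by the tool play_rows, never from a script. Its arguments are lists of equal length, an entry for each row: "linear": the shift along the world's x, y, z in m, a list of three; "turn": the turn about the world's z in degrees. A call has 1 to 8 rows; each row shifts and turns the commanded pose from where the row before left it; what a row does not reach is not made up. A row lasts 1/8 s, in which the tool goes at most 62.5 mm and 10.7 degrees, less where a joint would pass 70% of its speed; a pose out of reach is approached as far as the arm can. A call is refused whole if a number of a shift passes 0.0625 or a number of a turn 10.7, either way. A call with a gripper value outside its range is refused whole. "hand" is the finger opening in m, from 0 to 0.0854, set as the call begins (left out, the last holds). The fingers move at their own pace and stop on an object; the grip force is fixed at half the most. Time passes only in rows, so rows that do not move let the fingers close. It gives the time, the measured TCP pose, the force, the opening and the grip force at its end, in the units of the state.
- state(): the state, without advancing time (a new reading comes with each control period).
- grab_frame(name): name is "scene" or "top" or "wrist"; returns the picture (420x560x3 uint8, red, green, blue); there is no depth.
- camera_info(name): a dict with "camera_matrix" (3x3 intrinsics, pixels), "origin" and "attitude" of the camera in the world; the wrist camera has in their place "mount" (4x4, takes a point from camera to tool coordinates, whose origin is the TCP and whose axes are the flange's). Camera axes: x right, y down, z forward; pixel columns grow to the right and rows downward; lengths in m; the calibration is good to about 2 mm. A picture is of the moment at which its call begins: read the wrist's pose just before it. camera_info takes no time and is no camera call.
- job_done(): hands the job in; it is judged then, once.
Trained networks look in the newest picture that a camera, given by its name, has taken for a name from the list of things; names that differ only in an ending like _2 or _b are one class to them, and where a whole thing is asked for, a point or a joint stands for the part that bears it (a point fixed in the world has none). Each returns a list of dicts, best first, with "p" (0 to 1); they miss things now and then, are a little off and sometimes report something else, mostly with a low value. They report only what shows in the picture. A call takes as long as a camera call.
- trace(camera, thing): "region" (420x560 bool, what is visible of it) and "location" ([column, row] in pixels, amid what is visible of it).
The state is a dict: "time": time; "joint_pos": joint angles; "joint_vel": joint speeds; "joint_efforts": joint torques, N m; "tool_pos": TCP position; "tool_rot": TCP orientation; "contact_force": force on the tool from outside, world axes, zero at the start; "ft_torque": the same for the moment, N m; "gripper_width": opening from 0.0 (shut) to 1.0 (fully open); "grasp_force": force on a finger pad.
Only numpy, scipy, OpenCV 4.12 (cv2) and the standard library are available. Lean on these libraries where they do the work, as an engineer would, in place of code of your own. Each camera call takes 0.05 s, during which the arm holds its last target. There are 200 camera calls.

## Task

On the bench fume extractor, move the suction from the round bell-mouth nozzle to the wide flat nozzle: with a fingertip, push the flat nozzle's damper lever fully open (along its duct), and only when it is open push the bell-mouth's lever fully shut (square across its duct, pointing left). Push the levers from the side without gripping them, leave the narrow tapered nozzle's lever at its setting, and leave the other things on the bench where they are.

Things in the scene. Friction and masses are not known exactly. Their poses are not given: they have to be found in the camera images.
- header: fume extraction header on the bench, beyond the branches: a level duct of 80 mm diameter, its axis 55 mm up, running along its own y axis from 0.26 m left to the fan and filter cabinet (220 x 200 mm, 245 mm high) centred 0.47 m right. Origin on the bench below the duct at the middle port; its -x axis points along the branches towards the robot. Branches leave it side by side, 190 mm apart, in any order. Fixed
- flat_mouth (a point): centre of the mouth of the wide flat slot nozzle (130 mm wide, 30 mm high mouth), 55 mm above the bench, 180 mm from the damper spindle; that nozzle ends a 63 mm duct whose top is at 90 mm. x axis points from the nozzle along the duct to the header, y to the left of someone facing the header, z up. Fixed
- flat_hub (a point): on the upright damper spindle of the flat nozzle's duct, at mid-height of its lever (121 mm above the bench); same axes as flat_mouth. The hub is 28 mm in diameter, its nut ends at 138 mm height. A quadrant plate of 67 mm radius lies below the lever at 100 mm height; its two 6 mm stop pins, 52 mm from the spindle, reach 122 mm height
- flat_grip (a point): centre of the grip of the flat nozzle's lever, 92 mm from the spindle, 121 mm above the bench; its y axis points outwards along the lever. The lever is a level steel bar on edge, 5 mm thick and 22 mm high (110 to 132 mm above the bench), reaching 127 mm from the spindle; from 59 to 125 mm it has black grip scales that make it 17 mm wide. Nothing of the duct or quadrant stands higher than 103 mm there
- damper_flat (a joint): angle of the flat nozzle's lever in rad: 0 = shut, lever square across the duct, pointing along +y of flat_hub (left); 1.57 = open, lever along the duct, pointing to the nozzle. Grows anticlockwise seen from above, hard stop at both ends. Takes about 3.5 N sideways at the grip and stays where it is left
- bell_mouth (a point): centre of the mouth of the round bell-mouth nozzle (flares to 106 mm diameter), 55 mm above the bench, 180 mm from the damper spindle; that nozzle ends a 63 mm duct whose top is at 90 mm. x axis points from the nozzle along the duct to the header, y to the left of someone facing the header, z up. Fixed
- bell_hub (a point): on the upright damper spindle of the bell nozzle's duct, at mid-height of its lever (121 mm above the bench); same axes as bell_mouth. The hub is 28 mm in diameter, its nut ends at 138 mm height. A quadrant plate of 67 mm radius lies below the lever at 100 mm height; its two 6 mm stop pins, 52 mm from the spindle, reach 122 mm height
- bell_grip (a point): centre of the grip of the bell nozzle's lever, 92 mm from the spindle, 121 mm above the bench; its y axis points outwards along the lever. The lever is a level steel bar on edge, 5 mm thick and 22 mm high (110 to 132 mm above the bench), reaching 127 mm from the spindle; from 59 to 125 mm it has black grip scales that make it 17 mm wide. Nothing of the duct or quadrant stands higher than 103 mm there
- damper_bell (a joint): angle of the bell nozzle's lever in rad: 0 = shut, lever square across the duct, pointing along +y of bell_hub (left); 1.57 = open, lever along the duct, pointing to the nozzle. Grows anticlockwise seen from above, hard stop at both ends. Takes about 3.5 N sideways at the grip and stays where it is left
- cone_mouth (a point): centre of the mouth of the narrow tapered nozzle (tapers to 26 mm diameter), 55 mm above the bench, 180 mm from the damper spindle; that nozzle ends a 63 mm duct whose top is at 90 mm. x axis points from the nozzle along the duct to the header, y to the left of someone facing the header, z up. Fixed
- cone_hub (a point): on the upright damper spindle of the cone nozzle's duct, at mid-height of its lever (121 mm above the bench); same axes as cone_mouth. The hub is 28 mm in diameter, its nut ends at 138 mm height. A quadrant plate of 67 mm radius lies below the lever at 100 mm height; its two 6 mm stop pins, 52 mm from the spindle, reach 122 mm height
- cone_grip (a point): centre of the grip of the cone nozzle's lever, 92 mm from the spindle, 121 mm above the bench; its y axis points outwards along the lever. The lever is a level steel bar on edge, 5 mm thick and 22 mm high (110 to 132 mm above the bench), reaching 127 mm from the spindle; from 59 to 125 mm it has black grip scales that make it 17 mm wide. Nothing of the duct or quadrant stands higher than 103 mm there
- damper_cone (a joint): angle of the cone nozzle's lever in rad: 0 = shut, lever square across the duct, pointing along +y of cone_hub (left); 1.57 = open, lever along the duct, pointing to the nozzle. Grows anticlockwise seen from above, hard stop at both ends. Takes about 3.5 N sideways at the grip and stays where it is left
- spool: solder wire spool with black flanges, standing on end, 62 mm diameter, 48 mm tall; origin at the centre of its underside. Loose, not part of the job
- tip_cleaner: round black pot with brass wool, 72 mm diameter, 49 mm tall; origin at the centre of its underside. Loose, not part of the job
- flux: white bottle with black cap, 48 mm diameter, 105 mm tall; origin at the centre of its underside. Loose, not part of the job
- tray: black open parts tray with six pockets, 130 x 90 x 28 mm; origin at the centre of its underside. Loose, not part of the job
- board: green circuit board lying flat, 100 x 80 x 4 mm with chips up to 14 mm; origin at the centre of its underside. Loose, not part of the job
- driver: small screwdriver lying flat, 170 mm long; origin at the centre of its underside. Loose, not part of the job
- iron_stand: soldering iron resting in its stand: base 120 x 75 mm, the slanting handle's end up to 125 mm high; origin at the centre of its underside. Loose, not part of the job

How it is judged:
By the outcome, as a careful person would: the job done as asked, in the order asked, and still so for the second after the job is handed in, with the robot touching nothing.
It also fails if it takes over 64 s, if anything falls off the work surface, if the arm or the gripper's body presses on something with over 40 N, if the wrist force passes 120 N, or if a joint passes its speed limit or range.

## Working session

There is one attempt and no reset: what is moved stays moved. The work goes in short steps, Python scripts to look and compute and a tool call to move; the robot and the scene stay as the last step left them, time stands still between calls to the robot, and variables do not carry over. Pictures are saved under pics/ and viewed, at most 10 in all, crops included, and the job is handed in when it is done.

Besides the shell and the picture viewer there is one more tool, called after "Call:" by a JSON object that holds its "fn" and its "kwargs", one argument or row to a line. play_rows: Moves the arm, as the interface text tells. Its arguments: {"type":"object","properties":{"linear":{"type":"array","items":{"type":"array","items":{"type":"number"}}},"turn":{"type":"array","items":{"type":"number"}},"hand":{"type":"number"}},"required":["linear","turn"]}

```bash
mkdir -p pics; cat > h.py <<'E'
from plant import *
import numpy as np, cv2
from scipy.spatial.transform import Rotation as R
def cam(n):
    c=camera_info(n); K=np.array(c["camera_matrix"]); A=np.array(c["attitude"]); o=np.array(c["origin"])
    if A.shape!=(3,3): A=R.from_quat(np.r_[A[1:],A[0]]).as_matrix()
    return K,A,o
def at_z(n,uv,z):
    K,A,o=cam(n); d=A@np.linalg.solve(K,[uv[0],uv[1],1]); return o+d*(z-o[2])/d[2]
E
python3 - <<'E'
from h import *
print(camera_info("top"))
for n in ("top","scene"):
    f=grab_frame(n); cv2.imwrite(f"pics/{n}1.png",cv2.cvtColor(f,cv2.COLOR_RGB2BGR))
    for t,z in [(a+b,z) for a in("flat","bell","cone") for b,z in(("_grip",.132),("_hub",.138),("_mouth",.055))]:
        for r in trace(n,t)[:2]: print(n,t,round(r["p"],2),np.round(r["location"]),r["region"].sum(),np.round(at_z(n,r["location"],z),3))
print(state())
E
```

```text
{'camera_matrix': array([[497.7660085 ,   0.        , 282.77550278],
       [  0.        , 497.7660085 , 211.21803998],
       [  0.        ,   0.        ,   1.        ]]), 'origin': array([ 0.2427151 , -0.00312833,  1.46182958]), 'attitude': array([-0.07556412,  0.72091202, -0.68485517,  0.0744938 ])}
top flat_grip 0.7 [254. 218.] 323 [0.508 0.083 0.132]
top flat_grip 0.55 [338. 229.] 2502 [ 0.488 -0.146  0.132]
top flat_hub 0.91 [271. 235.] 3165 [0.461 0.034 0.138]
top flat_mouth 0.84 [272. 229.] 3171 [0.492 0.034 0.055]
top bell_grip 0.79 [205. 229.] 310 [0.468 0.215 0.132]
top bell_grip 0.63 [274. 236.] 3275 [0.461 0.028 0.132]
top bell_hub 0.71 [206. 221.] 2780 [0.49  0.214 0.138]
top bell_mouth 0.41 [417. 166.] 15231 [ 0.704 -0.383  0.055]
top cone_grip 0.63 [320. 226.] 298 [ 0.494 -0.098  0.132]
top cone_hub 0.93 [340. 228.] 2499 [ 0.489 -0.15   0.138]
top cone_hub 0.45 [141. 234.] 909 [0.445 0.384 0.138]
top cone_mouth 0.64 [340. 229.] 2340 [ 0.502 -0.16   0.055]
top cone_mouth 0.31 [274. 230.] 2983 [0.489 0.03  0.055]
scene flat_grip 0.73 [311. 223.] 405 [0.52  0.089 0.132]

[... 747 characters left out ...]
896486e+00,  5.27001963e-02,  1.61288526e+00,  1.77694591e-05,
        1.47599582e+00, -1.19001034e-01]), 'joint_vel': array([-1.02892281e-04,  4.21447774e-04, -1.50054542e-03, -6.94126201e-05,
       -3.85145724e-04, -1.47491448e-04]), 'joint_efforts': array([ 6.44494467e-04, -3.93702757e+01, -3.70472717e+01, -8.68522193e-05,
        7.75274966e-04,  3.11575022e-06]), 'tool_pos': array([0.14419948, 0.60812673, 0.23131227]), 'tool_rot': array([-7.27433112e-06,  1.16153278e-01,  9.93231300e-01,  7.59344600e-06]), 'contact_force': array([-0.60042948, -0.3753141 , -0.24547786]), 'ft_torque': array([-0.00655307, -0.00679719,  0.02968103]), 'grasp_force': 0.0, 'gripper_width': 1.0011640643123607}
```

```bash
python3 - <<'E'
import cv2
f=cv2.imread("pics/top1.png")[100:330,110:420]; cv2.imwrite("pics/top1c.png",cv2.resize(f,None,fx=2.55,fy=2.55,interpolation=cv2.INTER_CUBIC))
E
```

```text
(no output)
```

View pics/top1c.png

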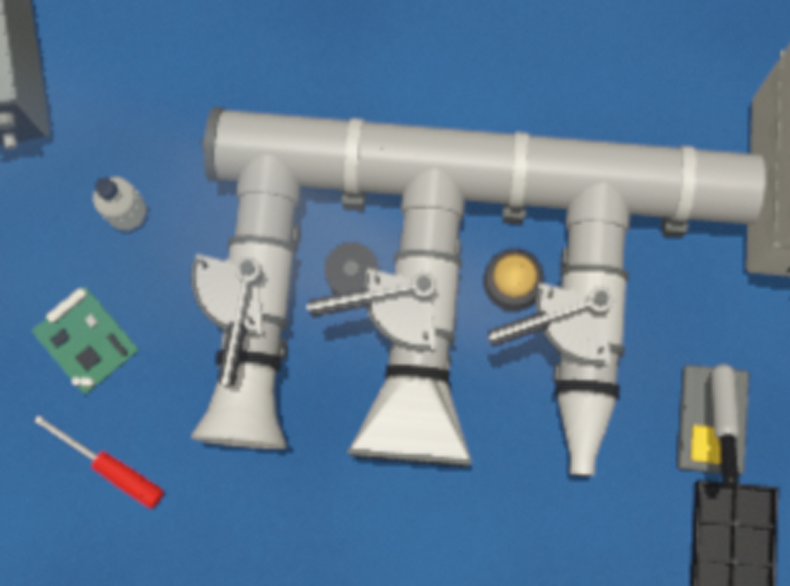

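View pics/scene1.png

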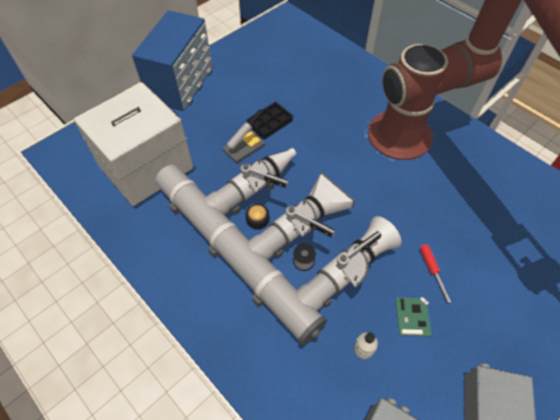

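The top crop shows the bell-mouth on the left (hub 248,268; lever nearly along its duct, tip 230,383), the flat nozzle in the middle (hub 424,284; lever pointing left and slightly to the nozzle, tip 310,308) and the cone on the right (hub 601,298; tip 491,338). The spool stands left of the flat duct. The scene view agrees with this.

```bash
python3 - <<'E'
from h import *
f=lambda x,y:(110+(x+.5)/2.55-.5,100+(y+.5)/2.55-.5)
H={}
for n,h,t in (("bell",(248,268),(230,383)),("flat",(424,284),(310,308)),("cone",(601,298),(491,338))):
    a=at_z("top",f(*h),.138);b=at_z("top",f(*t),.132);d=(b-a)[:2];H[n]=a
    print(n,a.round(3),b.round(3),"len",np.linalg.norm(d).round(3),"ang",np.degrees(np.arctan2(d[1],d[0])).round(1))
r=H["bell"]-H["cone"];print("spacing",np.linalg.norm(r)/2,"left dir deg",np.degrees(np.arctan2(r[1],r[0])))
for n,z in(("spool",.048),("flux",.1),("driver",.02),("board",.01)):
    q=trace("top",n)
    if q:print(n,q[0]["p"],at_z("top",q[0]["location"],z).round(3))
print(R.from_quat(np.r_[state()["tool_rot"][1:],state()["tool_rot"][0]]).as_matrix().round(2))
E
```

```text
bell [0.536 0.214 0.138] [0.412 0.223 0.132] len 0.124 ang 175.6
flat [0.528 0.025 0.138] [0.497 0.145 0.132] len 0.124 ang 104.5
cone [ 0.522 -0.164  0.138] [ 0.474 -0.049  0.132] len 0.125 ang 112.7
spacing 0.1890920835016281 left dir deg 87.99370844705605
spool 0.62 [0.559 0.114 0.048]
flux 0.77 [0.605 0.359 0.1  ]
driver 0.9 [0.315 0.355 0.02 ]
board 0.94 [0.464 0.421 0.01 ]
[[-0.97  0.23 -0.  ]
 [ 0.23  0.97 -0.  ]
 [ 0.   -0.   -1.  ]]
```

Call:
{"fn": "play_rows", "kwargs": {
  "linear": [
    [0.03, -0.04, 0],
    [0.035, -0.04, 0],
    [0.035, -0.04, 0],
    [0.035, -0.04, 0],
    [0.035, -0.04, 0],
    [0.035, -0.04, 0],
    [0.035, -0.04, 0],
    [0.035, -0.04, 0]
  ],
  "turn": [3.5, 3.5, 3.5, 3.5, 3.5, 3.5, 3.5, 3.5],
  "hand": 0
}}

```text
time: 2.2
tool_pos: [0.4201, 0.2867, 0.2316]
tool_rot: [0.0, -0.129, 0.992, 0.0]
contact_force: [0.9, 1.0, -0.6]
gripper_width: 0.003
grasp_force: 0.0
```

Call:
{"fn": "play_rows", "kwargs": {
  "linear": [
    [0.03, -0.04, 0],
    [0.03, -0.04, 0],
    [0.03, -0.04, 0],
    [0.033, -0.036, 0],
    [0, 0, 0],
    [0, 0, 0]
  ],
  "turn": [0, 0, 0, 0, 0, 0]
}}

```text
time: 2.95
tool_pos: [0.5419, 0.1323, 0.2311]
tool_rot: [-0.0, -0.127, 0.992, 0.0]
contact_force: [0.2, -1.2, -1.0]
gripper_width: 0.002
grasp_force: 0.0
```

```bash
python3 - <<'E'
from h import *
s=state(); q=s["tool_rot"]; T=np.eye(4); T[:3,:3]=R.from_quat(np.r_[q[1:],q[0]]).as_matrix(); T[:3,3]=s["tool_pos"]
f=grab_frame("wrist"); c=camera_info("wrist"); K=np.array(c["camera_matrix"]); M=T@np.array(c["mount"])
print(np.array(c["mount"]).round(3))
g=cv2.cvtColor(f,cv2.COLOR_RGB2BGR)
def pr(p):
    x=np.linalg.inv(M)@np.r_[p,1]; y=K@x[:3]; return tuple(int(v) for v in (y[:2]/y[2]))
for p,col in (((.528,.025,.138),(0,0,255)),((.497,.145,.132),(0,255,0)),((.542,.132,.113),(255,0,255)),(tuple(s["tool_pos"]),(0,255,255))):
    print(pr(p)); cv2.circle(g,pr(p),4,col,1)
cv2.imwrite("pics/w1.png",g)
E
```

```text
[[-0.001 -0.955 -0.298  0.077]
 [ 1.    -0.001 -0.     0.   ]
 [ 0.    -0.298  0.955 -0.143]
 [ 0.     0.     0.     1.   ]]
(138, 158)
(310, 157)
(277, 202)
(278, 271)
```

View pics/w1.png

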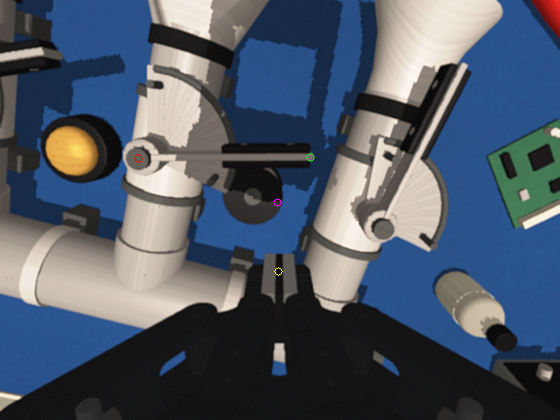

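The wrist view matches the estimates: flat hub at (138,158), flat lever tip at (310,157). The descent point beside the lever, at (277,202), is clear above the spool.

Call:
{"fn": "play_rows", "kwargs": {
  "linear": [
    [0, 0, -0.03],
    [0, 0, -0.03],
    [0, 0, -0.03],
    [0, 0, -0.028],
    [0, 0, 0],
    [0, 0, 0]
  ],
  "turn": [0, 0, 0, 0, 0, 0]
}}

```text
time: 3.75
tool_pos: [0.5425, 0.1329, 0.1147]
tool_rot: [0.001, -0.128, 0.992, -0.0]
contact_force: [-0.4, -0.3, -0.4]
gripper_width: 0.002
grasp_force: 0.0
```

```bash
python3 - <<'E'
import numpy as np
def P(H,t,r,c,s):
    t=np.radians(t);return np.array(H)+r*np.array([np.cos(t),np.sin(t)])+s*c*np.array([np.sin(t),-np.cos(t)])
for nm,H,s,ts,pre in(("flat",(528,25),1,np.arange(104.5,184,5),40),("bell",(536,214),-1,np.arange(175.6,80,-5),42)):
    print(nm,"pre",P(H,ts[0],100,pre,s).round(1))
    p=np.array([P(H,t,100,19.5,s) for t in ts]);print(p[0].round(1));
    for t,d,q in zip(ts[1:],np.diff(p,axis=0),p[1:]):print(t,d.round(1),q.round(0))
E
```

```text
flat pre [541.7 131.8]
[521.8 126.7]
109.5 [-8.8 -0.9] [513. 126.]
114.5 [-8.7 -1.7] [504. 124.]
119.5 [-8.5 -2.4] [496. 122.]
124.5 [-8.3 -3.2] [487. 118.]
129.5 [-8.  -3.9] [479. 115.]
134.5 [-7.6 -4.6] [472. 110.]
139.5 [-7.2 -5.2] [465. 105.]
144.5 [-6.7 -5.8] [458.  99.]
149.5 [-6.2 -6.4] [452.  93.]
154.5 [-5.6 -6.9] [446.  86.]
159.5 [-5.  -7.4] [441.  78.]
164.5 [-4.3 -7.8] [437.  71.]
169.5 [-3.6 -8.1] [433.  62.]
174.5 [-2.9 -8.4] [430.  54.]
179.5 [-2.2 -8.6] [428.  45.]
bell pre [433.1 179.8]
[434.8 202.2]
170.6 [-0.6  8.9] [434. 211.]
165.6 [0.1 8.9] [434. 220.]
160.6 [0.9 8.8] [435. 229.]
155.6 [1.7 8.7] [437. 238.]
150.6 [2.4 8.5] [439. 246.]
145.6 [3.2 8.3] [442. 254.]
140.6 [3.9 8. ] [446. 262.]
135.6 [4.6 7.6] [451. 270.]
130.6 [5.2 7.2] [456. 277.]
125.6 [5.8 6.7] [462. 284.]
120.6 [6.4 6.2] [468. 290.]
115.6 [6.9 5.6] [475. 296.]
110.6 [7.4 5. ] [483. 301.]
105.6 [7.8 4.3] [490. 305.]
100.6 [8.1 3.6] [498. 309.]
95.6 [8.4 2.9] [507. 312.]
90.6 [8.6 2.2] [515. 314.]
85.6 [8.8 1.4] [524. 315.]
80.6 [8.9 0.6] [533. 316.]
```

Call:
{"fn": "play_rows", "kwargs": {
  "linear": [
    [-0.01, -0.003, 0],
    [-0.01, -0.003, 0],
    [-0.009, -0.001, 0],
    [-0.009, -0.002, 0],
    [-0.0085, -0.0025, 0],
    [-0.008, -0.003, 0],
    [-0.008, -0.004, 0],
    [-0.0075, -0.0045, 0]
  ],
  "turn": [0, 0, 5, 5, 5, 5, 5, 5]
}}

```text
time: 4.75
tool_pos: [0.4728, 0.1094, 0.1146]
tool_rot: [0.002, -0.381, 0.924, -0.0]
contact_force: [3.3, 1.0, 0.0]
gripper_width: -0.0
grasp_force: 1.8
```

Call:
{"fn": "play_rows", "kwargs": {
  "linear": [
    [-0.007, -0.005, 0],
    [-0.007, -0.006, 0],
    [-0.006, -0.0065, 0],
    [-0.0055, -0.007, 0],
    [-0.005, -0.0075, 0],
    [-0.0045, -0.008, 0],
    [-0.0035, -0.008, 0],
    [0, 0, 0]
  ],
  "turn": [5, 5, 5, 5, 5, 5, 5, 0]
}}

```text
time: 5.75
tool_pos: [0.4337, 0.0608, 0.1141]
tool_rot: [0.001, -0.64, 0.769, -0.001]
contact_force: [-0.1, 2.1, 0.5]
gripper_width: -0.002
grasp_force: 0.1
```

Call:
{"fn": "play_rows", "kwargs": {
  "linear": [
    [-0.002, -0.005, 0],
    [-0.001, -0.004, 0],
    [-0.001, -0.003, 0],
    [0, -0.003, 0],
    [0, 0, 0]
  ],
  "turn": [4, 3, 1.5, 0, 0]
}}

```text
time: 6.38
tool_pos: [0.4299, 0.0551, 0.113]
tool_rot: [-0.004, -0.692, 0.722, -0.003]
contact_force: [0.1, 0.1, -0.7]
gripper_width: -0.001
grasp_force: 0.0
```

```bash
python3 - <<'E'
from h import *
for i in range(2):
    f=grab_frame("wrist"); s=state()
    for k in("time","joint_pos","joint_vel","joint_efforts","tool_pos","contact_force","ft_torque"):print(k,np.round(s[k],3))
cv2.imwrite("pics/w2.png",cv2.cvtColor(f,cv2.COLOR_RGB2BGR))
f=grab_frame("scene");cv2.imwrite("pics/s2.png",cv2.resize(cv2.cvtColor(f,cv2.COLOR_RGB2BGR)[60:340,150:520],None,fx=2,fy=2))
E
```

```text
time 6.425
joint_pos [-0.038 -0.328  2.158 -0.01   1.311 -3.134]
joint_vel [-0.002  0.    -0.002  0.003  0.001 -0.002]
joint_efforts [ 4.5000e-02 -2.0855e+01 -3.4972e+01 -3.4000e-02  2.0000e-03  3.0000e-03]
tool_pos [0.43  0.055 0.113]
contact_force [ 0.898 -0.124  1.293]
ft_torque [ 0.013 -0.047 -0.008]
time 6.475
joint_pos [-0.038 -0.328  2.158 -0.01   1.311 -3.135]
joint_vel [-0.003  0.    -0.001  0.003  0.    -0.002]
joint_efforts [ 4.1000e-02 -2.0844e+01 -3.4970e+01 -3.1000e-02  2.0000e-03  3.0000e-03]
tool_pos [0.43  0.055 0.113]
contact_force [ 0.811 -0.135  0.458]
ft_torque [ 0.017  0.019 -0.068]
```

View pics/w2.png

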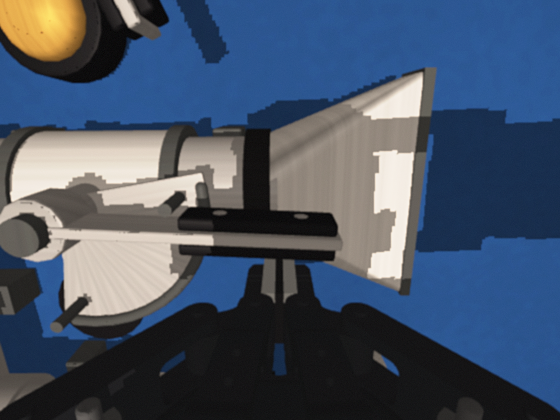

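View pics/s2.png

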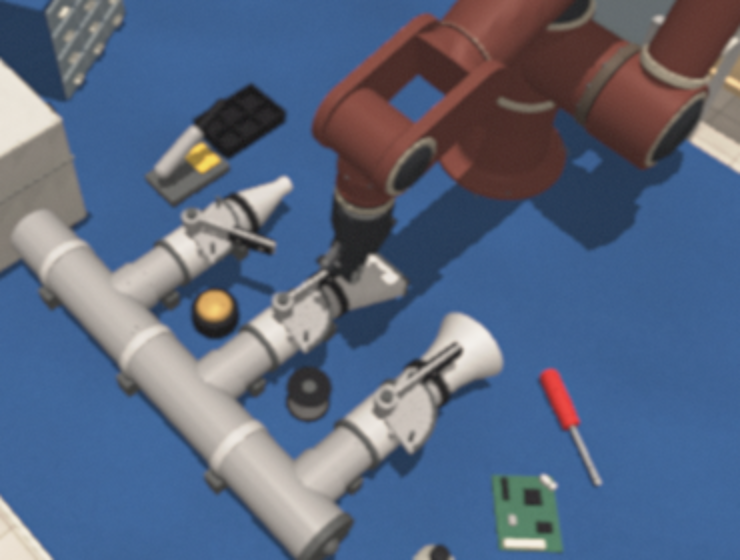

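The wrist view shows the lever (from hub at (20,235) to tip at (335,243)) nearly along the duct. The scene view agrees, and nothing else has been disturbed. Joint 6 is at its limit, so I'll back off, turn the tool back a quarter turn and finish the push.

Call:
{"fn": "play_rows", "kwargs": {
  "linear": [
    [0, 0.008, 0],
    [0, 0.008, 0],
    [0, 0.008, 0],
    [0, 0, 0],
    [0, 0, 0],
    [0, 0, 0],
    [0, 0, 0],
    [0, 0, 0]
  ],
  "turn": [0, -5, -10, -10, -10, -10, -10, -10]
}}

```text
time: 7.52
tool_pos: [0.43, 0.0794, 0.1132]
tool_rot: [-0.005, -0.193, 0.981, -0.001]
contact_force: [0.1, 1.5, 0.7]
gripper_width: 0.001
grasp_force: 0.0
```

Call:
{"fn": "play_rows", "kwargs": {
  "linear": [
    [0, 0, 0],
    [0, 0, 0],
    [0, 0, 0],
    [0, 0, 0]
  ],
  "turn": [-10, -10, -5, 0]
}}

```text
time: 8.02
tool_pos: [0.43, 0.0794, 0.1132]
tool_rot: [-0.005, 0.021, 1.0, 0.0]
contact_force: [-1.1, -0.3, -0.4]
gripper_width: -0.002
grasp_force: 0.0
```

Call:
{"fn": "play_rows", "kwargs": {
  "linear": [
    [0, -0.006, 0],
    [0, -0.006, 0],
    [0, -0.005, 0],
    [0, -0.004, 0],
    [0, -0.003, 0],
    [0, -0.002, 0],
    [0, -0.002, 0],
    [0, 0, 0]
  ],
  "turn": [0, 0, 0, 0, 0, 0, 0, 0]
}}

```text
time: 9.02
tool_pos: [0.4297, 0.0512, 0.1131]
tool_rot: [-0.005, 0.021, 1.0, 0.0]
contact_force: [-1.8, 2.7, 0.8]
gripper_width: -0.0
grasp_force: 1.4
```

Call:
{"fn": "play_rows", "kwargs": {
  "linear": [
    [0, -0.002, 0],
    [0, -0.002, 0],
    [0, 0, 0]
  ],
  "turn": [0, 0, 0]
}}

```text
time: 9.4
tool_pos: [0.4297, 0.0492, 0.1131]
tool_rot: [-0.005, 0.022, 1.0, 0.003]
contact_force: [-3.0, 12.1, 2.4]
gripper_width: -0.0
grasp_force: 5.9
```

Call:
{"fn": "play_rows", "kwargs": {
  "linear": [
    [0, -0.002, 0],
    [0, -0.002, 0],
    [0, 0, 0]
  ],
  "turn": [0, 0, 0]
}}

```text
time: 9.78
tool_pos: [0.4297, 0.0489, 0.1132]
tool_rot: [-0.005, 0.022, 1.0, 0.008]
contact_force: [-2.3, 25.4, 1.6]
gripper_width: 0.001
grasp_force: 13.0
```

Call:
{"fn": "play_rows", "kwargs": {
  "linear": [
    [0, 0.008, 0],
    [0, 0.02, 0],
    [0, 0.02, 0.03],
    [0, 0.02, 0.04],
    [0, 0.02, 0.04],
    [0, 0.02, 0],
    [0.003, 0.021, 0],
    [0, 0, 0]
  ],
  "turn": [0, 0, 0, 0, 0, 0, 0, 0]
}}

```text
time: 10.78
tool_pos: [0.4335, 0.1722, 0.2234]
tool_rot: [-0.004, 0.021, 1.0, -0.001]
contact_force: [-0.7, -0.1, 1.2]
gripper_width: -0.0
grasp_force: 0.0
```

```bash
python3 - <<'E'
from h import *
s=state();print(s["tool_pos"],s["joint_pos"].round(3))
f=grab_frame("top");cv2.imwrite("pics/t3.png",cv2.resize(cv2.cvtColor(f,cv2.COLOR_RGB2BGR)[170:300,180:380],None,fx=4,fy=4,interpolation=cv2.INTER_CUBIC))
E
```

```text
[0.43351654 0.17219358 0.22336159] [ 2.180e-01 -3.320e-01  1.973e+00  1.000e-03  1.509e+00 -1.312e+00]
```

View pics/t3.png

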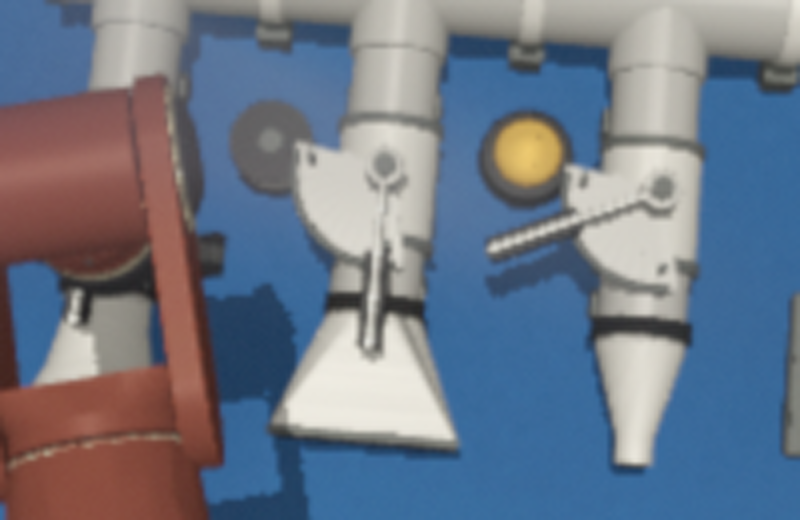

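The top crop shows the flat lever lying along its duct (hub 384,163; tip 370,350), against its stop. The cone's lever, the spool and the tip cleaner are where they were. Next is the bell lever.

Call:
{"fn": "play_rows", "kwargs": {
  "linear": [
    [0, 0, -0.04],
    [0, 0, -0.04],
    [0, 0, -0.03],
    [0, 0.01, 0],
    [0, 0.01, 0],
    [0, 0.009, 0],
    [-0.0005, 0.009, 0],
    [0, 0.009, 0]
  ],
  "turn": [0, 0, 0, 0, 0, 0, -5, -5]
}}

```text
time: 11.82
tool_pos: [0.4337, 0.2193, 0.1152]
tool_rot: [-0.003, 0.11, 0.994, -0.0]
contact_force: [0.5, -4.1, 1.5]
gripper_width: -0.001
grasp_force: 2.0
```

Call:
{"fn": "play_rows", "kwargs": {
  "linear": [
    [0.001, 0.009, 0],
    [0.0015, 0.0085, 0],
    [0.0025, 0.0085, 0],
    [0.003, 0.0085, 0],
    [0.004, 0.008, 0],
    [0.0045, 0.0075, 0],
    [0.005, 0.007, 0],
    [0.006, 0.0065, 0]
  ],
  "turn": [-5, -5, -5, -5, -5, -5, -5, -5]
}}

```text
time: 12.82
tool_pos: [0.4603, 0.2832, 0.1149]
tool_rot: [-0.004, 0.443, 0.897, 0.002]
contact_force: [-3.2, -1.6, 3.0]
gripper_width: -0.003
grasp_force: 2.0
```

Contact as expected, on track (about 126°).

Call:
{"fn": "play_rows", "kwargs": {
  "linear": [
    [0.0065, 0.006, 0],
    [0.007, 0.0055, 0],
    [0.0075, 0.005, 0],
    [0.008, 0.0045, 0],
    [0.008, 0.0035, 0],
    [0.0085, 0.003, 0],
    [0, 0, 0]
  ],
  "turn": [-5, -5, -5, -5, -5, -5, 0]
}}

```text
time: 13.7
tool_pos: [0.5062, 0.3112, 0.1146]
tool_rot: [-0.003, 0.658, 0.753, 0.004]
contact_force: [0.4, 0.1, -0.2]
gripper_width: 0.001
grasp_force: 0.2
```

Call:
{"fn": "play_rows", "kwargs": {
  "linear": [
    [0.005, 0.001, 0],
    [0.004, 0.001, 0],
    [0.002, 0, 0],
    [0, 0, 0]
  ],
  "turn": [-4, -4, 0, 0]
}}

```text
time: 14.2
tool_pos: [0.5164, 0.3124, 0.1137]
tool_rot: [-0.003, 0.709, 0.705, 0.004]
contact_force: [-3.0, 1.6, 1.3]
gripper_width: -0.003
grasp_force: 1.5
```

Call:
{"fn": "play_rows", "kwargs": {
  "linear": [
    [0.002, 0, 0],
    [0.002, 0, 0],
    [0.001, 0, 0],
    [0, 0, 0]
  ],
  "turn": [0, 0, 0, 0]
}}

```text
time: 14.7
tool_pos: [0.5179, 0.3123, 0.1135]
tool_rot: [-0.006, 0.71, 0.705, -0.0]
contact_force: [-17.3, 1.8, 10.7]
gripper_width: 0.0
grasp_force: 8.7
```

Call:
{"fn": "play_rows", "kwargs": {
  "linear": [
    [0.002, 0, 0],
    [0.001, 0, 0],
    [0, 0, 0]
  ],
  "turn": [0, 0, 0]
}}

```text
time: 15.08
tool_pos: [0.518, 0.3123, 0.1134]
tool_rot: [-0.009, 0.709, 0.705, -0.003]
contact_force: [-26.8, -0.2, 16.7]
gripper_width: -0.001
grasp_force: 13.8
```

Hard stop reached (27 N, no further motion). Withdraw and check.

Call:
{"fn": "play_rows", "kwargs": {
  "linear": [
    [-0.008, 0, 0],
    [-0.02, 0, 0],
    [-0.02, 0, 0.02],
    [-0.02, 0, 0.04],
    [-0.03, 0, 0.05],
    [-0.05, 0.02, 0.02],
    [-0.05, 0.03, 0],
    [-0.04, 0.04, 0]
  ],
  "turn": [0, 0, 0, 0, 0, 0, 0, 0]
}}

```text
time: 16.08
tool_pos: [0.2862, 0.4022, 0.2442]
tool_rot: [-0.002, 0.71, 0.704, 0.005]
contact_force: [1.2, 0.8, -0.8]
gripper_width: -0.004
grasp_force: 0.0
```

Call:
{"fn": "play_rows", "kwargs": {
  "linear": [
    [-0.03, 0.05, 0],
    [-0.03, 0.05, 0],
    [-0.03, 0.05, 0],
    [0, 0, 0]
  ],
  "turn": [0, 0, 0, 0]
}}

```text
time: 16.58
tool_pos: [0.1953, 0.5542, 0.2426]
tool_rot: [-0.003, 0.708, 0.706, 0.004]
contact_force: [-0.0, -0.1, -0.0]
gripper_width: 0.004
grasp_force: 0.0
```

```bash
python3 - <<'E'
from h import *
print(state()["tool_pos"],state()["contact_force"])
f=grab_frame("top");cv2.imwrite("pics/t4.png",cv2.resize(cv2.cvtColor(f,cv2.COLOR_RGB2BGR)[100:330,110:420],None,fx=2.55,fy=2.55,interpolation=cv2.INTER_CUBIC))
E
```

```text
[0.19532683 0.55416484 0.24263125] [-0.03139573 -0.13120887 -0.03160556]
```

View pics/t4.png

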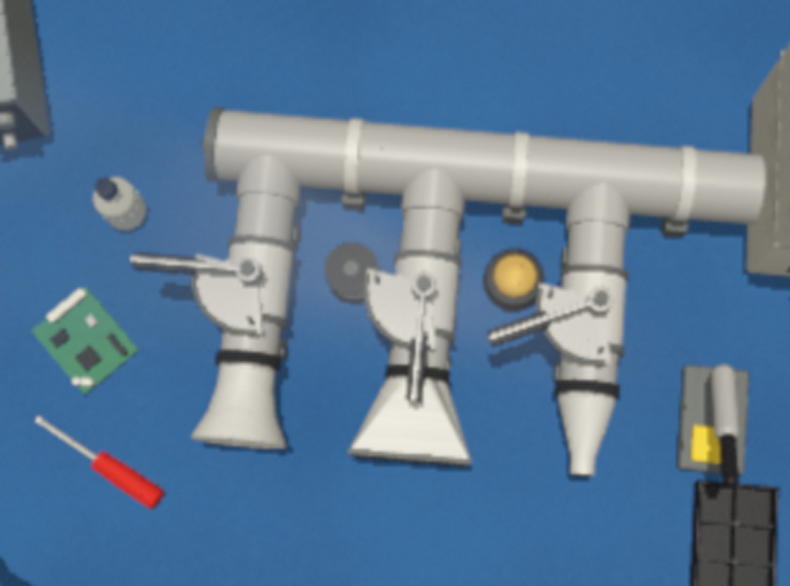

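The final view shows the bell lever square to the left (tip 133,260), the flat lever along its duct (tip 414,402) and the cone lever unchanged (tip 491,338). All loose items are where they were.

```bash
python3 -c "
from plant import *
print(job_done())"
```

```text
the job is handed in; nothing more can be done
None
```

The flat nozzle's damper is fully open and then the bell-mouth's was pushed fully shut, each to its hard stop; the cone lever and the loose items are unmoved, and the job is handed in at about 17 s.

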